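Switch the warming plates over to the dish

ROBOT

A 7-joint arm with a two-finger parallel gripper is mounted at the origin on the work surface. World frame = base frame: x ahead of the robot, y to its left, z up, the work surface at z = 0. Lengths are in m, angles in rad, forces in N, time in s.
With the tool pointing down it reaches from about 0.425 to 1.025 m from the base axis. Payload 3.6 kg.
Tool frame: the origin (TCP) lies between the finger pads; the fingertips stand 17 mm ahead of it and the grasp point (between the pads) lies 2 mm behind it; z points along the fingers, y is the line along which they close (so a half turn about z gives the same grasp; the last joint's range is limited). The gripper opens to 85 mm and grips with 20 to 120 N. Pads are 22 mm wide; open, the fingers measure 114 mm over their backs; the gripper's body (76 mm by 85 mm) begins 54 mm behind the grasp point. The pads swing forward as they close: fully open they stand 13 mm farther back than shut.
Start: joints at [1.167, 0.591, 0.048, 1.609, -0.033, 0.943, -0.034], TCP at [0.222, -0.69, 0.248] pointing down, gripper open.
Joint ranges: [-2.69, 2.69], [-0.47, 2.24], [-1.27, 1.36], [0.19, 2.51], [-1.53, 4.68], [0.08, 2.07], [-3.09, 3.09]. Speed limits (rad/s): [2.57, 2.57, 3.14, 3.14, 3.14, 3.14, 3.14].

INTERFACE

Orientations are given as a unit quaternion [x, y, z, w].
In Python, from station import bot, read_camera, find_in, cut_out, spot_point gives the robot as it stands.
- The arm moves only by the shell command python3 -m crank 'ROWS' [FORCE]. ROWS is text: rows parted by semicolons, each of 7 numbers parted by spaces: the shift along the tool's x, y, z in m, then the turn, a rotation vector about the tool's x, y, z in rad, then the finger opening in m, from 0 to 0.0854. A call has 1 to 12 rows; each row shifts and turns the commanded pose from where the row before left it, along the tool's axes as they then stand; what a row does not reach is not made up. A row lasts 1/10 s, in which the tool goes at most 50 mm and 8.59 degrees, less where a joint would pass 70% of its speed; a pose out of reach is approached as far as the arm can. A call with a gripper value outside its range is refused whole. The fingers move at their own pace and stop on an object; FORCE is the grip in N (left out, the last holds). Time passes only in rows, so rows that do not move let the fingers close. It gives the time, the measured TCP pose, the force, the opening and the grip force at its end, in the units of the state.
- bot.get_state(): the state, without advancing time (a new reading comes with each control period).
- read_camera(name): name is "scene" or "side" or "wrist"; returns a dict with "color" (420x560x3 uint8, red, green, blue), "mtx" (3x3 intrinsics, pixels), "camera_from_world" (4x4, takes a point from world to camera coordinates). Camera axes: x right, y down, z forward; pixel columns grow to the right and rows downward; lengths in m; the calibration is good to about 2 mm. A picture is of the moment at which its call begins. There is no depth.
- bot.close_job(): hands the job in; it is judged then, once.
Trained networks look in a picture, given as the dict that the camera call returned (one of the last four; its "shot" number tells which), for a name from the list of things; names that differ only in an ending like _2 or _b are one class to them, and where a whole thing is asked for, a point or a joint stands for the part that bears it (a point fixed in the world has none). Each returns a list of dicts, best first, with "conf" (0 to 1); they miss things now and then, are a little off and sometimes report something else, mostly with a low value. They report only what shows in the picture. A call takes as long as a camera call.
- find_in(name, picture): "xyz" ([x, y, z] in m, in world coordinates, good to about 4 mm: the middle of the surface that is visible of it).
- cut_out(name, picture): "pixels" (420x560 bool, what is visible of it).
- spot_point(name, picture): "xyz" ([x, y, z] in m, in world coordinates, good to about 4 mm: a listed point, or the origin of a listed thing).
The state is a dict: "t": time; "joint_pos": joint angles; "joint_vel": joint speeds; "joint_efforts": joint torques, N m; "position": TCP position; "ee_rot": TCP orientation; "ft_force": force on the tool from outside, world axes, zero at the start; "wrist_torque": the same for the moment, N m; "gripper_width": finger opening in m; "grasp_force": force on a finger pad.
Only numpy, scipy, OpenCV 4.12 (cv2) and the standard library are available. Lean on these libraries where they do the work, as an engineer would, in place of code of your own. Each camera call takes 0.05 s, during which the arm holds its last target. There are 200 camera calls.

TASK

One warming plate has been left on with nothing on it, while the one under the covered dish is off. With a fingertip, push the toggle lever of the empty plate over to off (the black dot) first, and only then push the lever of the plate under the dish over to on (the orange dot), so that both snap fully across and stay. Leave the dish, mug, jar and pepper mill standing where they are.

Things in the scene. Friction and masses are not known exactly. Their poses are not given: they have to be found in the camera images.
- plate_empty: white warming plate with nothing on it, fixed, 240 (x) by 220 (y) by 40 mm; black heating disc, diameter 144, top 50 mm up, centre at x = +35 mm; grey control strip along the -x edge (nearer the robot) with the toggle lever at x = -86, y = 0, an orange dot (ON) at y = -58 and a black dot (OFF) at y = +58 mm. Origin: centre of the underside; x from strip to disc, z up. Both plates look alike
- plate_dish: white warming plate with the covered dish on its disc, fixed, 240 (x) by 220 (y) by 40 mm; black heating disc, diameter 144, top 50 mm up, centre at x = +35 mm; grey control strip along the -x edge (nearer the robot) with the toggle lever at x = -86, y = 0, an orange dot (ON) at y = -58 and a black dot (OFF) at y = +58 mm. Origin: centre of the underside; x from strip to disc, z up. Both plates look alike
- lever_empty_pivot (a point): pivot of the lever of the empty plate, on its control strip, 45 mm above the counter (strip 41 mm, switch collar round the pivot 48 mm high, 26 mm along x by 34 mm along y); the lever swings in the plate's y-z plane
- lever_empty_tip (a point): centre of the blue ball (diameter 22 mm) at the end of the lever of the empty plate; the lever is a 9 mm steel rod, 50 mm from pivot to ball centre. The ball centre is about 89 mm above the counter and 24 mm to one side of the pivot at either stop, 95 mm high when upright
- lever_dish_pivot (a point): pivot of the lever of the dish's plate, on its control strip, 45 mm above the counter (strip 41 mm, switch collar round the pivot 48 mm high, 26 mm along x by 34 mm along y); the lever swings in the plate's y-z plane
- lever_dish_tip (a point): centre of the blue ball (diameter 22 mm) at the end of the lever of the dish's plate; the lever is a 9 mm steel rod, 50 mm from pivot to ball centre. The ball centre is about 89 mm above the counter and 24 mm to one side of the pivot at either stop, 95 mm high when upright
- lever_empty (a joint): toggle lever of the empty plate, rad: 0 = OFF, leaning to the plate's +y (black dot); 1.0 = ON, leaning to its -y (orange dot); 0.5 upright. Starts ON. Over-centre spring: about 3 N sideways at the ball starts it, less near the middle; past 0.5 it snaps to the other stop by itself and stays
- lever_dish (a joint): toggle lever of the dish's plate, rad: 0 = OFF, leaning to the plate's +y (black dot); 1.0 = ON, leaning to its -y (orange dot); 0.5 upright. Starts OFF. Over-centre spring: about 3 N sideways at the ball starts it, less near the middle; past 0.5 it snaps to the other stop by itself and stays
- dish: small round covered dish, white with a blue lid and knob, diameter 122 mm, 66 mm high, loose on the heating disc of its plate; origin: centre of its underside. Not to be moved
- mug: white mug, diameter about 76 mm, 85 mm high, handle to its +y, loose on the counter nearer the robot than the plates; origin: centre of its underside. Not to be moved
- jar: white jar with a wooden cap, diameter 76 mm, 110 mm high, loose on the counter at the right of the plates; origin: centre of its underside. Not to be moved
- mill: dark wooden pepper mill, diameter 56 mm, 152 mm high, loose on the counter at the left of the plates; origin: centre of its underside. Not to be moved

How it is judged:
On the way, in this order (a step that is already met when the one before it is completed fails the run):
1. the empty plate's lever has snapped to off while the dish's plate is still off (value of joint lever_empty below 0.15 rad and value of joint lever_dish below 0.3 rad), for 0.2 s.
2. the lever of the dish's plate has snapped to on while the empty plate stays off (value of joint lever_dish above 0.85 rad and value of joint lever_empty below 0.15 rad), for 0.2 s.
At the end, for the whole second after the job is handed in: The empty plate's lever rests at off (joint below 0.15 rad), the lever of the dish's plate rests at on (joint above 0.85 rad), and the dish, mug, jar and mill stand upright and at rest within 20 mm of where they began (all of step 2 and distance of each of dish, mug, jar, mill from where it was at the start of the episode below 0.02 m and angle between each of dish, mug, jar, mill's own z axis and vertical below 0.1 rad and linear speed of each of dish, mug, jar, mill below 0.02 m/s); the robot touches nothing.
It fails at once if the covered dish is lifted, shifted by more than 20 mm or tipped (distance of dish from where it was at the start of the episode above 0.02 m or angle between dish's own z axis and vertical above 0.25 rad).
It fails at once if the mug is lifted, shifted by more than 20 mm or tipped (distance of mug from where it was at the start of the episode above 0.02 m or angle between mug's own z axis and vertical above 0.25 rad).
It fails at once if the jar is lifted, shifted by more than 20 mm or tipped (distance of jar from where it was at the start of the episode above 0.02 m or angle between jar's own z axis and vertical above 0.25 rad).
It fails at once if the pepper mill is lifted, shifted by more than 20 mm or tipped (distance of mill from where it was at the start of the episode above 0.02 m or angle between mill's own z axis and vertical above 0.25 rad).
It fails at once if the dish's plate is switched on while the empty plate is still on (value of joint each of lever_dish, lever_empty above 0.7 rad).
It also fails if it takes over 48 s, if anything falls off the work surface, if the arm or the gripper's body presses on something with over 40 N, if the wrist force passes 120 N, or if a joint passes its speed limit or range.

## Working session

There is one attempt and no reset: what is moved stays moved. The work goes in short steps, Python scripts to look and compute and a shell command to move; the robot and the scene stay as the last step left them, time stands still between calls to the robot, and variables do not carry over. Pictures are saved under pics/ and viewed, at most 10 in all, crops included, and the job is handed in when it is done.

```bash
mkdir -p pics; python3 - <<'E'
from station import bot, read_camera, find_in, cut_out, spot_point
import cv2, numpy as np
s=bot.get_state(); print(s['t'],s['position'],s['ee_rot'],s['gripper_width'])
for c in ['scene','side']:
    p=read_camera(c); cv2.imwrite(f'pics/{c}0.png',p['color'][:,:,::-1])
    for n in ['plate_empty','plate_dish','lever_empty_pivot','lever_empty_tip','lever_dish_pivot','lever_dish_tip','dish','mug','jar','mill']:
        print(c,n,[(np.round(d['xyz'],3).tolist(),round(d['conf'],2)) for d in spot_point(n,p)[:3]])
E
```

```text
0.0 [ 0.22145799 -0.68950542  0.24713167] [ 9.87947979e-01  1.54782068e-01 -2.44157124e-04 -1.11475094e-03] 0.08554877360911387
scene plate_empty [([0.65, 0.208, -0.004], 0.81)]
scene plate_dish [([0.642, -0.17, -0.002], 0.95)]
scene lever_empty_pivot [([0.569, 0.178, 0.044], 0.97)]
scene lever_empty_tip [([0.58, 0.158, 0.089], 0.58), ([0.649, 0.206, -0.007], 0.54)]
scene lever_dish_pivot [([0.552, -0.158, 0.042], 0.55)]
scene lever_dish_tip [([0.557, -0.136, 0.089], 0.41)]
scene dish [([0.675, -0.176, 0.049], 0.68)]
scene mug [([0.412, 0.016, 0.003], 0.67), ([0.647, 0.208, -0.003], 0.49)]
scene jar [([0.476, -0.441, 0.004], 0.89)]
scene mill [([0.488, 0.458, -0.002], 0.92)]
side plate_empty [([0.647, 0.205, -0.0], 0.71)]
side plate_dish [([0.64, -0.17, -0.0], 0.84)]
side lever_empty_pivot []
side lever_empty_tip [([0.574, 0.159, 0.086], 0.52)]
side lever_dish_pivot [([0.555, -0.156, 0.045], 0.82)]
side lever_dish_tip [([0.566, 0.18, 0.044], 0.68), ([0.561, -0.133, 0.094], 0.63)]
side dish [([0.674, -0.175, 0.051], 0.55)]
side mug [([0.405, 0.012, 0.002], 0.96)]
side jar [([0.639, -0.169, -0.001], 0.67), ([0.479, -0.447, -0.001], 0.61)]
side mill [([0.487, 0.46, -0.004], 0.95)]
```

View pics/scene0.png

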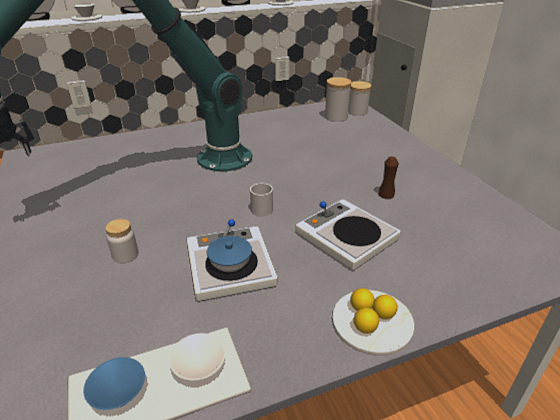

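View pics/side0.png

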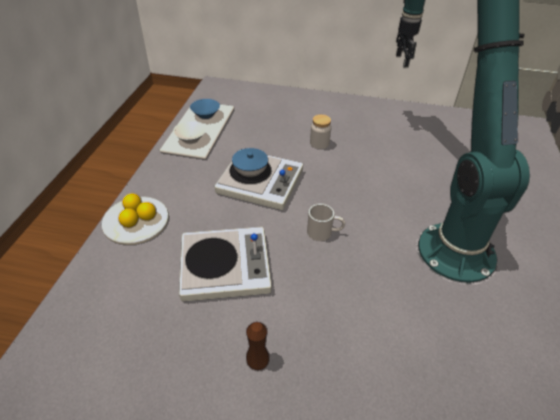

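The scene view shows the dish plate with its ball at (232,223) and the empty plate with its ball at (323,205). The side view agrees, and so do the heights and lean directions. I read a yaw of about +18° for the empty plate and about -8° for the dish plate. First I move above the start point beside the empty plate's ball, with the fingers shut.

```bash
python3 -m crank '0.03 -0.0325 0 0 0 0 0;0.03 -0.0325 0 0 0 0 0;0.03 -0.0325 0 0 0 0 0;0.03 -0.0325 0 0 0 0 0;0.03 -0.0325 0 0 0 0 0;0.03 -0.0325 0 0 0 0 0;0.03 -0.0325 0 0 0 0 0;0.03 -0.0325 0 0 0 0 0;0.03 -0.0325 0 0 0 0 0;0.03 -0.0325 0 0 0 0 0;0.03 -0.0325 0 0 0 0 0;0.03 -0.0325 0 0 0 0 0' 30
```

```text
t: 2.3
position: [0.4459, -0.2073, 0.2487]
ee_rot: [0.988, 0.155, 0.0, 0.0]
ft_force: [1.0, -0.4, -0.1]
gripper_width: 0.0001
grasp_force: 0.0
```

```bash
python3 -m crank '0.029 -0.0322 0 0 0 0 0;0.029 -0.0322 0 0 0 0 0;0.029 -0.0322 0 0 0 0 0;0.029 -0.0322 0 0 0 0 0;0.029 -0.0322 0 0 0 0 0;0.029 -0.0322 0 0 0 0 0;0.029 -0.0322 0 0 0 0 0;0.029 -0.0322 0 0 0 0 0;0 0 0 0 0 0 0;0 0 0 0 0 0 0'
python3 - <<'E'
from station import *
import cv2, numpy as np
p=read_camera('wrist'); cv2.imwrite('pics/w1.png',p['color'][:,:,::-1])
for n in ['plate_empty','lever_empty_pivot','lever_empty_tip']:
    print(n,[(np.round(d['xyz'],3).tolist(),round(d['conf'],2)) for d in spot_point(n,p)[:2]])
hsv=cv2.cvtColor(p['color'],cv2.COLOR_RGB2HSV); m=cv2.inRange(hsv,(105,120,50),(125,255,255))
n,l,st,c=cv2.connectedComponentsWithStats(m); i=1+np.argmax(st[1:,4]); print(st[i],c[i])
T=np.linalg.inv(p['camera_from_world']); r=T[:3,:3]@np.linalg.inv(p['mtx'])@[*c[i],1]; o=T[:3,3]; print('ball',o+r*(.089-o[2])/r[2])
E
```

```text
t: 3.3
position: [0.5875, 0.1089, 0.2482]
ee_rot: [0.988, 0.156, 0.0, -0.0]
ft_force: [-1.6, -1.9, 0.2]
gripper_width: 0.0002
grasp_force: 0.0
plate_empty [([0.645, 0.207, -0.001], 0.72)]
lever_empty_pivot [([0.565, 0.176, 0.042], 0.69)]
lever_empty_tip [([0.572, 0.152, 0.09], 0.79)]
[206 182  27  27 555] [218.83063063 195.49189189]
ball [0.57278167 0.15535583 0.089     ]
```

View pics/w1.png

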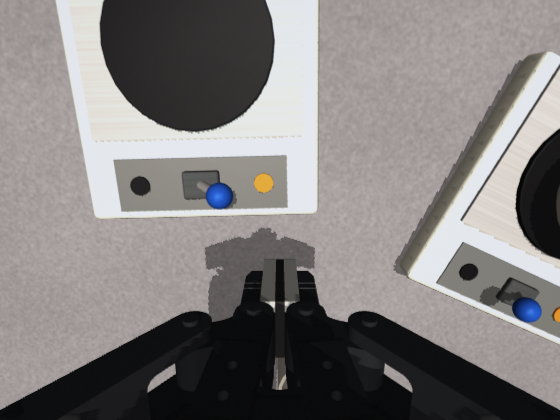

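The wrist view shows the empty plate's ball at (219,195), on the orange-dot side (263,183), and the fingertips at (280,265). The ball is 49 mm away along tool -y and lined up in tool x. I descend and then push.

```bash
python3 -m crank '0 0 0.04 0 0 0 0;0 0 0.04 0 0 0 0;0 0 0.04 0 0 0 0;0 0 0.042 0 0 0 0;0 0 0 0 0 0 0;0 -0.01 0 0 0 0 0;0 0 0 0 0 0 0' && python3 -m crank '0 -0.008 0 0 0 0 0;0 -0.008 0 0 0 0 0;0 -0.008 0 0 0 0 0;0 -0.008 0 0 0 0 0;0 -0.008 0 0 0 0 0;0 -0.006 0 0 0 0 0;0 0 0 0 0 0 0;0 0 0 0 0 0 0'
python3 - <<'E'
from station import *
import cv2, numpy as np
p=read_camera('side'); cv2.imwrite('pics/s2.png',cv2.resize(p['color'][190:340,150:350,::-1],None,fx=3,fy=3))
print([(np.round(d['xyz'],3).tolist(),round(d['conf'],2)) for d in spot_point('lever_empty_tip',p)[:3]])
E
```

```text
t: 4.2
position: [0.5853, 0.1189, 0.0885]
ee_rot: [0.988, 0.155, 0.002, -0.001]
ft_force: [1.0, 0.3, 0.3]
gripper_width: 0.0001
grasp_force: 0.0
t: 5.0
position: [0.5696, 0.1616, 0.0862]
ee_rot: [0.988, 0.156, -0.0, -0.0]
ft_force: [0.2, -1.1, -0.8]
gripper_width: -0.0001
grasp_force: 0.0
[]
```

View pics/s2.png

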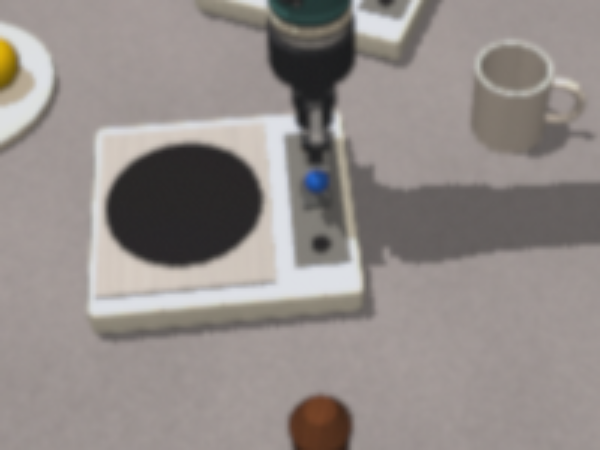

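The crop shows the fingertip behind the ball at about (256,251) in the full picture. I work out how far the lever has gone.

```bash
cat > ball.py <<'E'
from station import *
import cv2, numpy as np
def balls(cam,z=.089):
    p=read_camera(cam); hsv=cv2.cvtColor(p['color'],cv2.COLOR_RGB2HSV); m=cv2.inRange(hsv,(105,140,50),(125,255,255))
    n,l,st,c=cv2.connectedComponentsWithStats(m); T=np.linalg.inv(p['camera_from_world']); o=T[:3,3]
    for i in range(1,n):
        if st[i,4]>15:
            r=T[:3,:3]@np.linalg.inv(p['mtx'])@[*c[i],1]; print(cam,st[i,4],c[i].round(1),(o+r*(z-o[2])/r[2]).round(4))
    return p
E
python3 -c "
from ball import *
balls('side');balls('scene')"
```

```text
side 21 [282. 172.] [ 0.5575 -0.1333  0.089 ]
side 38 [255.1 249.9] [0.5583 0.203  0.089 ]
scene 27 [333.4 198.7] [0.5569 0.2014 0.089 ]
scene 33 [231.1 222.3] [ 0.5559 -0.1346  0.089 ]
```

The ball is 24 mm past the pivot on the OFF side in both cameras, so the lever has snapped across. The next move backs off, lifts, crosses to the dish plate and turns 26°.

```bash
python3 -m crank '0 0.02 0 0 0 0 0;0 0.01 -0.04 0 0 0 0;0 0 -0.04 0 0 0 0;0 0 -0.04 0 0 0 0;-0.016 0.0407 0 0 0 0 0;-0.016 0.0407 0 0 0 0 0;-0.016 0.0407 0 0 0 0 0;-0.016 0.0407 0 0 0 0 0;-0.016 0.0407 0 0 0 0 0;0 0 0 0 0 0.115 0;0 0 0 0 0 0.115 0' && python3 -m crank '0 0 0 0 0 0.115 0;0 0 0 0 0 0.115 0;0 0 0 0 0 0 0;0 0 0 0 0 0 0;0 0 0 0 0 0 0'
python3 - <<'E'
from ball import *
from scipy.spatial.transform import Rotation as R
p=balls('wrist'); cv2.imwrite('pics/w3.png',p['color'][:,:,::-1]); balls('scene')
for n in ['plate_dish','lever_dish_pivot','lever_dish_tip']:
    print(n,[(np.round(d['xyz'],3).tolist(),round(d['conf'],2)) for d in spot_point(n,p)[:2]])
s=bot.get_state(); M=R.from_quat(s['ee_rot']).as_matrix(); print(M.round(3)); print('tip in tool',M.T@(np.array([.5567,-.134,.089])-s['position']))
E
```

```text
t: 6.3
position: [0.5647, -0.0895, 0.2061]
ee_rot: [0.999, 0.035, -0.0, 0.0]
ft_force: [-0.5, 1.4, -0.1]
gripper_width: -0.0002
grasp_force: 0.0
t: 6.8
position: [0.5653, -0.0861, 0.2062]
ee_rot: [0.997, -0.074, -0.0, -0.0]
ft_force: [-0.2, -0.8, 0.6]
gripper_width: -0.0002
grasp_force: 0.0
wrist 736 [348.1 213.3] [ 0.5566 -0.1345  0.089 ]
scene 28 [333.3 198.7] [0.5565 0.2013 0.089 ]
scene 37 [231.2 222.2] [ 0.5558 -0.1341  0.089 ]
plate_dish []
lever_dish_pivot [([0.557, -0.161, 0.043], 0.67)]
lever_dish_tip [([0.556, -0.133, 0.087], 0.79)]
[[ 0.989 -0.148  0.   ]
 [-0.148 -0.989  0.   ]
 [ 0.    -0.    -1.   ]]
tip in tool [-0.00150814  0.04862031  0.11729769]
```

View pics/w3.png

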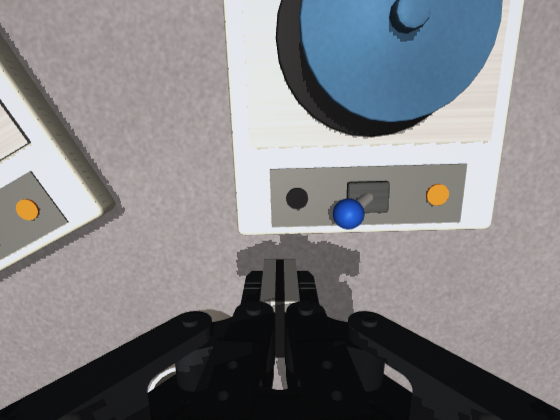

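The dish plate's ball is at (348,213), on the black-dot side (297,198), 49 mm away along tool +y and lined up in tool x. I use the same descent and push.

```bash
python3 -m crank '-0.0015 0 0.04 0 0 0 0;0 0 0.04 0 0 0 0;0 0 0.04 0 0 0 0;0 0 0 0 0 0 0;0 0.01 0 0 0 0 0;0 0 0 0 0 0 0' && python3 -m crank '0 0.008 0 0 0 0 0;0 0.008 0 0 0 0 0;0 0.008 0 0 0 0 0;0 0.008 0 0 0 0 0;0 0.008 0 0 0 0 0;0 0.006 0 0 0 0 0;0 0 0 0 0 0 0;0 0 0 0 0 0 0;0 0 0 0 0 0 0'
python3 -c "
from ball import *
balls('side');balls('scene')"
```

```text
t: 7.65
position: [0.5636, -0.0982, 0.0882]
ee_rot: [0.997, -0.076, 0.002, 0.001]
ft_force: [0.3, 0.2, 0.6]
gripper_width: 0.0001
grasp_force: 0.0
t: 8.55
position: [0.5554, -0.1412, 0.0861]
ee_rot: [0.997, -0.074, -0.0, -0.0]
ft_force: [0.3, -0.9, 0.1]
gripper_width: 0.0001
grasp_force: 0.0
side 39 [255.1 249.9] [0.5583 0.2027 0.089 ]
scene 28 [333.3 198.7] [0.5565 0.2013 0.089 ]
scene 36 [214.8 225. ] [ 0.5508 -0.1822  0.089 ]
```

The dish lever's ball is now at y = -0.182, 48 mm from where it was, so it has snapped to ON. I back off, lift and check.

```bash
python3 -m crank '0 -0.02 0 0 0 0 0;0 -0.01 -0.04 0 0 0 0;0 0 -0.04 0 0 0 0;0 0 -0.04 0 0 0 0;0 0 -0.04 0 0 0 0;0 0 0 0 0 0 0;0 0 0 0 0 0 0;0 0 0 0 0 0 0;0 0 0 0 0 0 0;0 0 0 0 0 0 0'
python3 - <<'E'
from ball import *
balls('side'); p=balls('scene'); cv2.imwrite('pics/end.png',p['color'][:,:,::-1])
for n in ['dish','mug','jar','mill']:
    print(n,[(np.round(d['xyz'],3).tolist(),round(d['conf'],2)) for d in spot_point(n,p)[:1]])
E
```

```text
t: 9.65
position: [0.5592, -0.1114, 0.2448]
ee_rot: [0.997, -0.074, -0.001, -0.0]
ft_force: [0.6, -0.0, -0.1]
gripper_width: 0.0
grasp_force: 0.0
side 39 [255.1 249.9] [0.5583 0.2027 0.089 ]
scene 28 [333.3 198.7] [0.5565 0.2013 0.089 ]
scene 38 [214.8 224.8] [ 0.5501 -0.182   0.089 ]
dish [([0.679, -0.177, 0.049], 0.95)]
mug [([0.409, 0.016, 0.004], 0.83)]
jar [([0.478, -0.443, 0.003], 0.77)]
mill [([0.484, 0.455, 0.002], 0.75)]
```

View pics/end.png

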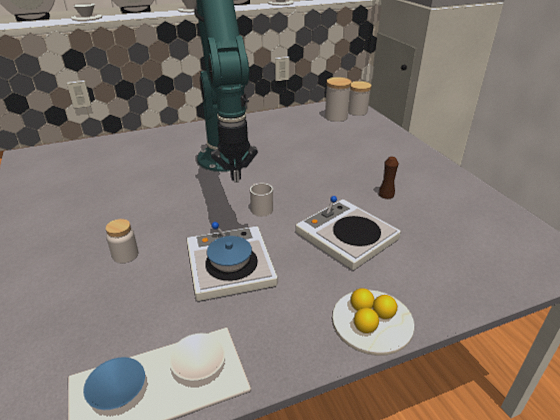

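The picture shows both levers across, with the empty plate's ball at (333,199) near the black dot and the dish plate's ball at (215,225) near the orange dot. Nothing else has moved and the arm is clear.

```bash
python3 -c "
from station import bot
print(bot.close_job())"
```

```text
the job is handed in; nothing more can be done
None
```

The empty plate's lever was pushed to off first and the dish plate's lever to on second; the cameras showed both snapped fully across, with the dish, mug, jar and mill where they began, and the job is handed in (no verdict was returned).

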